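# Push the row of wooden holders home and bolt it in

## Robot

A 7-joint arm with a two-finger parallel gripper is mounted at the origin on the work surface. World frame = base frame: x ahead of the robot, y to its left, z up, the work surface at z = 0. Lengths are in mm, angles in rad, forces in N, time in s.
With the tool pointing down it reaches from about 400 to 850 mm from the base axis. Payload 10.4 kg.
Tool frame: the origin (TCP) lies at the very end of the fingers, on their centre line; the grasp point (between the pads) lies 19 mm behind it; z points along the fingers, y is the line along which they close (so a half turn about z gives the same grasp; the last joint's range is limited). The gripper opens to 87 mm and grips with 3 to 60 N. Pads are 19 mm wide; open, the fingers measure 117 mm over their backs; the gripper's body (75 mm by 190 mm) begins 51 mm behind the grasp point.
Start: joints at [1.138, 0.332, -0.065, 1.46, 0.022, 1.35, -0.088], TCP at [249.04, -573.264, 222.576] pointing down, gripper open.
Joint ranges: [-2.6, 2.6], [-0.5, 2.12], [-1.47, 1.34], [0.16, 2.42], [-1.27, 4.41], [0.06, 2.06], [-2.6, 2.6]. Speed limits (rad/s): [2.22, 2.22, 2.79, 2.79, 3.14, 3.14, 3.14].

## Interface

Orientations are given as a unit quaternion [x, y, z, w].
In Python, from workcell import observe, capture, camera_model, close_job gives the robot as it stands. The module is installed in compiled form; this text tells all that it offers.
- The arm moves only by the tool drive_tool, never from a script. Its arguments are lists of equal length, an entry for each row: "delta_pos": the shift along the tool's x, y, z in mm, a list of three; "yaw": the turn about the tool's z in rad. In form: {"delta_pos": [[dx, dy, dz], ...], "yaw": [yaw, ...]}. A call has 1 to 20 rows; each row is the pose to reach, as a shift and turn from the pose commanded when the call began, along the tool's axes at that moment; what a row does not reach only later rows make up. A row lasts 1/8 s, in which the tool goes at most 62.5 mm and 10.7 degrees, less where a joint would pass 70% of its speed; a pose out of reach is approached as far as the arm can. A call with a gripper value outside its range is refused whole. "fingers" is the gripper's target within -1 to 1 (shut at 1, half-way at 0, fully open at -1), set as the call begins (left out, the last holds). The fingers move at their own pace and stop on an object; the grip force is fixed at half the most. Time passes only in rows, so rows that repeat a pose let the fingers close. It gives the time, the measured TCP pose, the force, the opening and the grip force at its end, in the units of the state.
- observe(): the state, without advancing time (a new reading comes with each control period).
- capture(name): name is "side" or "top" or "wrist"; returns the picture (400x640x3 uint8, red, green, blue); there is no depth.
- camera_model(name): a dict with "fx", "fy", "cx", "cy" (pixels), "world_to_cam" (4x4, takes a point from world to camera coordinates). Camera axes: x right, y down, z forward; pixel columns grow to the right and rows downward; lengths in mm; the calibration is good to about 2 mm. A picture is of the moment at which its call begins: read the wrist's pose just before it. camera_model takes no time and is no camera call; for the wrist camera it gives the pose at the moment of the call.
- close_job(): hands the job in; it is judged then, once.
The state is a dict: "time_s": time; "qpos": joint angles; "joint_vel": joint speeds; "joint_efforts": joint torques, N m; "position": TCP position; "orientation": TCP orientation; "wrist_force": force on the tool from outside, world axes, zero at the start; "torque": the same for the moment, N m; "finger_gap": finger opening in mm; "gripper_force": force on a finger pad.
Only numpy, scipy, OpenCV 4.12 (cv2) and the standard library are available. Lean on these libraries where they do the work, as an engineer would, in place of code of your own. Each camera call takes 0.05 s, during which the arm holds its last target. There are 200 camera calls.

## Task

Four wooden candle-holder blocks stand in a row in the feed channel on the bench. With the fingertips, push the whole row along the channel from behind, as one train, until it is fully home against the end stop with no gaps, then push the bolt's black knob to shut the bolt fully behind the last block, and come away. Do not lift or tip the blocks, and leave everything else on the bench where it is.

Things in the scene. Friction and masses are not known exactly. Their poses are not given: they have to be found in the camera images.
- channel: Feed channel fixed to the bench: grey laminate base 96 mm wide (x), y from -165 to +205 mm, 12 mm thick; aluminium fences along both sides, tops 24 mm above the bench, 53 mm apart inside. The blocks slide on the base. Origin: on the bench under the channel's middle line; y points along the channel to the end stop, x to the far side, away from the bolt. The -y end is open
- stop_face (a point): Middle of the end stop's face, 33 mm above the bench, at x = 0, y = +170 mm in the channel's frame. The stop is a dark steel block 84 mm wide, 30 mm thick, its top 55 mm above the bench. The row, 160 mm long, is home when its front touches this face; its rear face is then at y = +10 mm, 6 mm clear of the bolt
- holder1: The front block of the row, nearest the end stop: plain wood, arched top, 50 mm wide across the channel (x), 40 mm along it (y), 56 mm high, flat vertical faces with a dark 30 mm round pocket in them; about 75 g. Origin: centre of its underside, 12 mm above the bench; axes as the channel's. Home: y = +150 mm in the channel's frame
- holder2: Second block, same shape, touching behind the first; home y = +110 mm in the channel's frame
- holder3: Third block, same shape; home y = +70 mm in the channel's frame
- holder4: Last block, same shape, at the open end of the row: its free rear face, 20 mm behind its origin in -y, is the one to push (it stands 44 mm above the fences); home y = +30 mm in the channel's frame. At the start the row is 50 to 110 mm short of home and stands in the bolt's way
- bolt (a joint): Travel of the bolt in m: about 0 (up to 0.006) = open, 0.040 = fully shut, against its own stop. It grows as the knob is pushed along the channel's +x; about 1.5 N to slide, stays where left. The steel bar, 12 mm wide, 15 to 25 mm above the bench, crosses the channel at its y = -2 mm; its guide (x = -37 to -50 mm, y = -18 to +14 mm) is 35 mm high, a grey tongue 12 mm high carries it out to x = -130 mm
- bolt_knob (a point): Centre of the top of the bolt's upright black knob, a post 18 mm across that rises from 25 to 65 mm above the bench, on the channel's -x side; at x = -102 mm, y = -2 mm in the channel's frame when open, x = -62 mm when shut
- spare_holder: a fifth holder block of the same shape as the row's (50 x 40 mm foot, 56 mm high), standing on the bench beside the far long side of the channel; bystander. Origin: centre of its underside
- glue_bottle: white bottle, 52 mm across, 110 mm high, orange cap, standing on the robot's side of the channel near its stop end; bystander. Origin: centre of its underside
- wax_tin: low round metal tin, 68 mm across, 40 mm high, on the bench beyond the channel near its stop end; bystander. Origin: centre of its underside
- dowel: loose wooden dowel lying on the bench on the robot's side of the channel near its open end, 16 mm thick, 110 mm long; bystander. Origin: on its underside at mid length; it lies along its x
- mallet: hammer lying on the bench left of the channel; bystander
- chisel: long thin hand tool lying on the bench right of the channel; bystander
- sanding_block: cork sanding block 110 x 60 x 35 mm lying on the bench to the left; bystander. Origin: centre of its underside
Things that resemble listed ones, but are neither listed nor needed, are in the scene too. What is shaped like the holder2 but green or purple is not meant.

How it is judged:
By the outcome, as a careful person would: the job done as asked, in the order asked, and still so for the second after the job is handed in, with the robot touching nothing.
It also fails if it takes over 45 s, if anything falls off the work surface, if the arm or the gripper's body presses on something with over 40 N, if the wrist force passes 120 N, or if a joint passes its speed limit or range.

## Working session

There is one attempt and no reset: what is moved stays moved. The work goes in short steps, Python scripts to look and compute and a tool call to move; the robot and the scene stay as the last step left them, time stands still between calls to the robot, and variables do not carry over. Pictures are saved under pics/ and viewed, at most 10 in all, crops included, and the job is handed in when it is done.

Besides the shell and the picture viewer there is one more tool, called after "Call:" by a JSON object that holds its "name" and its "arguments", one argument or row to a line. drive_tool: Moves the arm, as the interface text tells. Its arguments: {"type":"object","properties":{"delta_pos":{"type":"array"},"yaw":{"type":"array"},"fingers":{"type":"number"}},"required":["delta_pos","yaw"]}

```bash
mkdir -p pics
cat > h.py <<'E'
import numpy as np,cv2
from workcell import *
def px(name,P,M=None):
    m=M or camera_model(name);P=np.atleast_2d(P).astype(float)
    c=P@m['world_to_cam'][:3,:3].T+m['world_to_cam'][:3,3]
    return np.c_[m['fx']*c[:,0]/c[:,2]+m['cx'],m['fy']*c[:,1]/c[:,2]+m['cy']]
def ray(name,u,v,z,M=None):
    m=M or camera_model(name);W=np.array(m['world_to_cam']);R=W[:3,:3];o=-R.T@W[:3,3]
    d=R.T@np.array([(u-m['cx'])/m['fx'],(v-m['cy'])/m['fy'],1]);return o+d*(z-o[2])/d[2]
def save(name,f):
    im=capture(name);cv2.imwrite('pics/'+f,im[:,:,::-1]);return im
E
sed -i 's/m=M or camera_model(name)/m=M or camera_model(name);m["world_to_cam"]=np.array(m["world_to_cam"])/' h.py
python3 - <<'E'
from h import *
a=save('top','t0.png');b=save('side','s0.png')
print(observe()['orientation'],camera_model('top'),camera_model('side'))
E
```

```text
[ 9.79071727e-01  2.03514528e-01 -1.47320735e-04 -6.06645230e-04] {'fx': 457.33446545958685, 'fy': 457.33446545958685, 'cx': 323.86017940439535, 'cy': 203.3479153752967, 'world_to_cam': array([[-2.10353797e-02, -9.99777350e-01,  1.66252449e-03,
         2.26203354e+01],
       [-9.88232139e-01,  2.05404126e-02, -1.51576154e-01,
         5.20275829e+02],
       [ 1.51508256e-01, -4.83142208e-03, -9.88444184e-01,
         1.20098102e+03],
       [ 0.00000000e+00,  0.00000000e+00,  0.00000000e+00,
         1.00000000e+00]])} {'fx': 519.5001458573012, 'fy': 519.5001458573012, 'cx': 310.607440733031, 'cy': 199.31449919232114, 'world_to_cam': array([[-9.47192335e-01, -3.20657102e-01, -2.38832284e-03,
         5.10188767e+02],
       [-2.14955971e-01,  6.40452256e-01, -7.37302407e-01,
         1.82533928e+02],
       [ 2.37950860e-01, -6.97853804e-01, -6.75558626e-01,
         1.71296551e+03],
       [ 0.00000000e+00,  0.00000000e+00,  0.00000000e+00,
         1.00000000e+00]])}
```

View pics/t0.png

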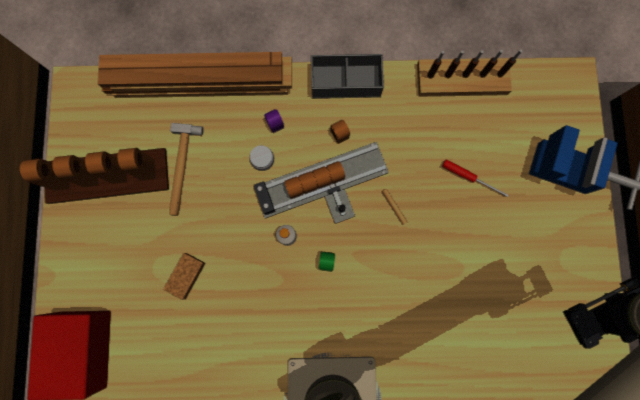

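View pics/s0.png

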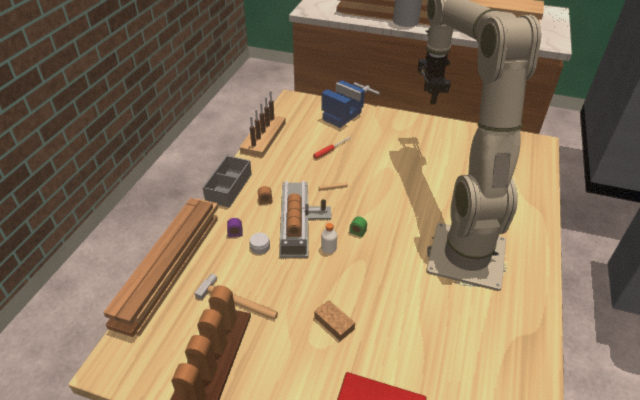

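The top view shows the channel running from the stop at about (262,197) to the open end at about (380,158). The row is at (288–345, 165–195) and the knob at about (340,209). I'll zoom in on that area.

Run:
```python
from h import *
im=cv2.imread('pics/t0.png')[125:245,240:400]
cv2.imwrite('pics/t0c.png',cv2.resize(im,None,fx=5,fy=5,interpolation=cv2.INTER_CUBIC))
```

```text
(no output)
```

View pics/t0c.png

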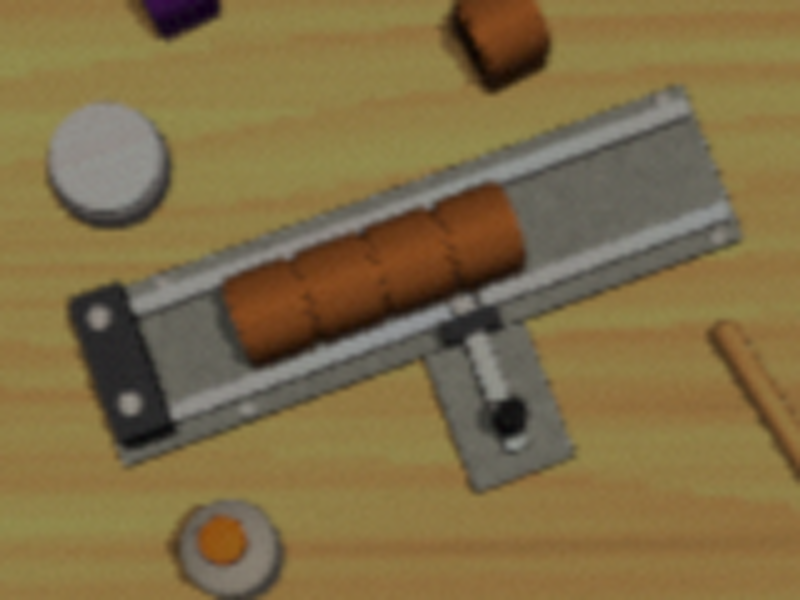

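```bash
cat > fit.py <<'E'
from h import *
from scipy.optimize import least_squares
C=np.array([[48,-165,12,683,87],[-48,-165,12,740,240],[-48,205,12,127,465],[42,200,55,70,298],[42,170,55,122,284],[-42,170,55,175,432],[-42,200,55,127,446]],float)
M=camera_model('top')
uv=np.c_[240+(C[:,3]+.5)/5-.5,125+(C[:,4]+.5)/5-.5]
def T(p,P):
    c,s=np.cos(p[2]),np.sin(p[2]);P=np.atleast_2d(P).astype(float)
    return np.c_[p[0]+c*P[:,0]-s*P[:,1],p[1]+s*P[:,0]+c*P[:,1],P[:,2]]
r=least_squares(lambda p:(px('top',T(p,C[:,:3]),M)-uv).ravel(),[500,0,.3])
p=r.x
def inv(P):
    c,s=np.cos(p[2]),np.sin(p[2]);d=np.array(P)[:2]-p[:2];return np.array([c*d[0]+s*d[1],-s*d[0]+c*d[1]])
E
python3 - <<'E'
from fit import *
print(p,np.degrees(p[2]),r.fun.reshape(-1,2).round(1).tolist())
def c(u,v,z): return inv(ray('top',240+(u+.5)/5-.5,125+(v+.5)/5-.5,z,M)).round(1)
print('knob',c(510,413,65),'rear',c(516,225,68),'corner lo',c(524,262,45),'front',c(228,300,68))
print('joint34',c(447,240,68))
s=observe();from scipy.spatial.transform import Rotation as R
print(R.from_quat(s['orientation']).as_matrix().round(3),s['position'])
for n,P in dict(behind=[0,-130,60],rearHome=[0,10,60],knobopen=[-120,-2,60],knobshut=[-71,-2,60]).items(): print(n,T(p,P).round(1))
for n,u,v in [('spare',500,40),('bottlecap',222,540)]: print(n,c(u,v,56 if n=='spare' else 110))
E
```

```text
[ 5.99136153e+02 -1.96051306e+00  3.38759504e-01] 19.409489863529767 [[0.4, -0.6], [1.7, -0.2], [-0.2, 1.0], [-0.2, 0.8], [-0.1, -0.3], [-0.2, -1.0], [-1.2, 0.1]]
knob [-99.4  -0. ] rear [ -5.7 -39.2] corner lo [-22.  -38.7] front [ 10.1 119.3]
joint34 [-0.4 -1.6]
[[ 0.917  0.399 -0.001]
 [ 0.399 -0.917  0.001]
 [-0.    -0.001 -1.   ]] [ 248.91135593 -572.93231539  221.84802262]
behind [[ 642.3 -124.6   60. ]]
rearHome [[595.8   7.5  60. ]]
knobopen [[486.6 -43.7  60. ]]
knobshut [[532.8 -27.4  60. ]]
spare [ 96.7 -69.6]
bottlecap [-114.2  163.8]
```

The channel fits at (599, −2) with yaw 0.339 rad, and the rear of the row is at channel y ≈ −40. That makes it 50 mm short of home, which matches the brief. Next I'll work out the approach move.

```bash
cat >> fit.py <<'E'
from scipy.spatial.transform import Rotation as R
p=p.copy()
def go(P):
    s=observe();A=R.from_quat(s['orientation']).as_matrix()
    a=np.arctan2(A[1,0],A[0,0])
    print('to',P,'delta',(A.T@(T(p,P)[0]-s['position'])).round(1),'yaw',round(a-p[2],4),'| now',inv(s['position']).round(1),s['position'][2].round(1),'F',np.round(s['wrist_force'],1),'t',s['time_s'],'gap',s['finger_gap'])
E
python3 -c "
from fit import *
go([0,-90,110])"
```

```text
to [0, -90, 110] delta [ 542.4 -294.2  112.2] yaw 0.0711 | now [-520.1 -422.1] 221.8 F [ 0.2  0.2 -0.5] t 0.1 gap 86.90585362799527
```

Call:
{"name": "drive_tool", "arguments": {
  "delta_pos": [
    [60,-32,0],
    [120,-64,0],
    [180,-96,10],
    [240,-130,20],
    [300,-162,40],
    [360,-195,60],
    [420,-227,80],
    [480,-260,95],
    [542,-294,112],
    [542,-294,112],
    [542,-294,112],
    [542,-294,112],
    [542,-294,112]
  ],
  "yaw": [0.01,0.02,0.03,0.04,0.05,0.06,0.07,0.071,0.071,0.071,0.071,0.071,0.071],
  "fingers": 1
}}

```text
time_s: 1.72
position: [628.6, -89.7, 110.8]
orientation: [0.986, 0.167, -0.0, 0.001]
wrist_force: [-0.2, -1.5, -0.4]
finger_gap: 0.8
gripper_force: 0.0
```

Run:
```python
from fit import *
go([0,-90,32])
a=save('wrist','w1.png');t=save('top','t1.png');m=camera_model('wrist')
for P in [[-26.5,-165,24],[26.5,-165,24],[0,-40,68],[0,-40,12],[-102,-2,65],[0,-90,12]]: print(P,px('wrist',T(p,P),m).round(0))
```

```text
to [0, -90, 32] delta [ 1.4 -2.7 78.8] yaw -0.0025 | now [ -1.4 -92.6] 110.8 F [-0.2 -1.5 -0.4] t 1.725 gap 0.7816195024897311
[-26.5, -165, 24] [[413. 232.]]
[26.5, -165, 24] [[419. 162.]]
[0, -40, 68] [[231. 217.]]
[0, -40, 12] [[248. 193.]]
[-102, -2, 65] [[186. 355.]]
[0, -90, 12] [[313. 193.]]
```

View pics/w1.png

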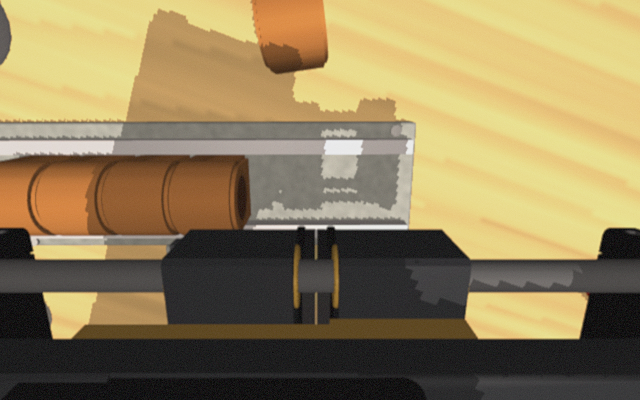

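Run:
```python
from fit import *
m=camera_model('wrist');s=observe();A=R.from_quat(s['orientation']).as_matrix()
for P in [[48,-165,12],[48,-40,12],[32,-165,24],[26.5,-165,24],[-26.5,-165,24],[-48,-165,12],[25,-40,40],[-25,-40,40]]: print(P,px('wrist',T(p,P),m).round(0))
for d in [[0,0,0],[0,15,0],[0,15,-60],[9.5,0,0],[9.5,15,-60],[-9.5,0,0]]: print(d,px('wrist',s['position']+A@np.array(d,float),m).round(0))
im=cv2.imread('pics/w1.png')
for c in (380,402,290): print(c,[(r,int(im[r,c].mean())) for r in range(112,240,4)])
im=np.hstack([im[100:340,200:430]]);cv2.imwrite('pics/w1c.png',cv2.resize(im,None,fx=2.5,fy=2.5,interpolation=cv2.INTER_CUBIC))
```

```text
[48, -165, 12] [[416. 130.]]
[48, -40, 12] [[244. 130.]]
[32, -165, 24] [[419. 154.]]
[26.5, -165, 24] [[419. 162.]]
[-26.5, -165, 24] [[413. 232.]]
[-48, -165, 12] [[407. 251.]]
[25, -40, 40] [[238. 168.]]
[-25, -40, 40] [[242. 238.]]
[0, 0, 0] [[317. 247.]]
[0, 15, 0] [[347. 247.]]
[0, 15, -60] [[363. 321.]]
[9.5, 0, 0] [[317. 229.]]
[9.5, 15, -60] [[364. 295.]]
[-9.5, 0, 0] [[317. 265.]]
380 [(112, 143), (116, 146), (120, 142), (124, 119), (128, 125), (132, 117), (136, 121), (140, 149), (144, 162), (148, 164), (152, 161), (156, 124), (160, 119), (164, 117), (168, 118), (172, 118), (176, 125), (180, 122), (184, 117), (188, 122), (192, 121), (196, 118), (200, 121), (204, 119), (208, 183), (212, 179), (216, 182), (220, 102), (224, 137), (228, 222), (232, 30), (236, 30)]
402 [(112, 191), (116, 194), (120, 127), (124, 168), (128, 175), (132, 189), (136, 118), (140, 148), (144, 163), (148, 162), (152, 162), (156, 183), (160, 179), (164, 181), (168, 183), (172, 184), (176, 187), (180, 182), (184, 187), (188, 187), (192, 186), (196, 185), (200, 191), (204, 186), (208, 178), (212, 178), (216, 188), (220, 123), (224, 137), (228, 221), (232, 29), (236, 22)]
290 [(112, 149), (116, 151), (120, 148), (124, 117), (128, 120), (132, 118), (136, 123), (140, 150), (144, 172), (148, 171), (152, 170), (156, 120), (160, 121), (164, 122), (168, 120), (172, 120), (176, 124), (180, 121), (184, 120), (188, 123), (192, 121), (196, 122), (200, 118), (204, 121), (208, 125), (212, 175), (216, 167), (220, 104), (224, 118), (228, 211), (232, 28), (236, 33)]
```

View pics/w1c.png

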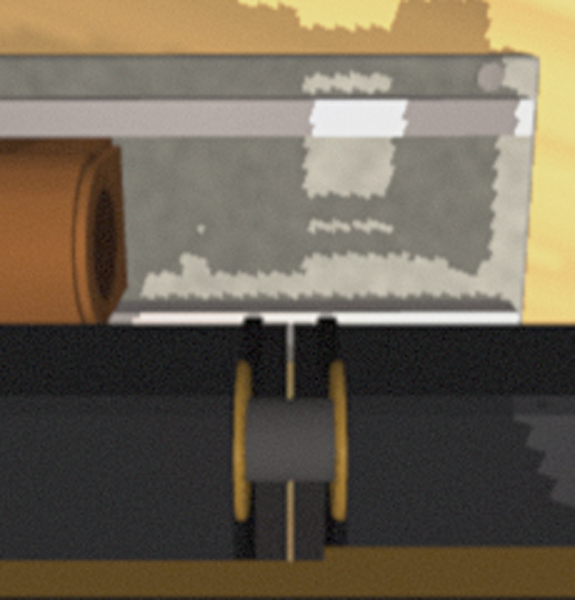

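The wrist view shows the channel about 5 mm further in +x than the top fit gave. In y they agree: the base end is at u≈409–415, as predicted. The channel behind the row is clear and the rear face is at u≈245. I'll shift x by +3 mm and go down.

Call:
{"name": "drive_tool", "arguments": {
  "delta_pos": [
    [4,-2,40],
    [4,-2,81],
    [4,-2,81],
    [4,-2,81]
  ],
  "yaw": [-0.0025,-0.0025,-0.0025,-0.0025]
}}

```text
time_s: 2.33
position: [633.0, -85.1, 31.5]
orientation: [0.986, 0.169, 0.001, 0.0]
wrist_force: [0.4, 0.4, 0.6]
finger_gap: 0.2
gripper_force: 0.0
```

Run:
```python
from fit import *
go([3,-5,29])
```

```text
to [3, -5, 29] delta [ -1.2 -84.6   2.4] yaw 0.0017 | now [  4.3 -89.6] 31.5 F [0.4 0.4 0.6] t 2.325 gap 0.1837548156553511
```

Call:
{"name": "drive_tool", "arguments": {
  "delta_pos": [
    [-1,-8,2],
    [-1,-16,2],
    [-1,-24,2],
    [-1,-29,2],
    [-1,-34,2],
    [-1,-39,2],
    [-1,-44,2],
    [-1,-49,2],
    [-1,-54,2],
    [-1,-59,2],
    [-1,-64,2],
    [-1,-69,2],
    [-1,-72,2],
    [-1,-74,2],
    [-1,-74,2]
  ],
  "yaw": [0,0,0,0,0,0,0,0,0,0,0,0,0,0,0]
}}

```text
time_s: 4.2
position: [606.2, -14.6, 27.4]
orientation: [0.985, 0.17, -0.0, -0.0]
wrist_force: [0.3, 0.3, -0.6]
finger_gap: 0.6
gripper_force: 0.3
```

Run:
```python
from fit import *
go([3,-5,29])
a=save('top','t2.png')[125:245,240:400,::-1]
b=capture('side')[150:270,250:360,::-1]
cv2.imwrite('pics/c2.png',np.hstack([cv2.resize(a,None,fx=3,fy=3,interpolation=2),cv2.resize(b,None,fx=2.8,fy=3,interpolation=2)]))
```

```text
to [3, -5, 29] delta [ 0.6 -9.3 -1.6] yaw 0.003 | now [  2.4 -14.3] 27.4 F [ 0.3  0.3 -0.6] t 4.2 gap 0.5790168818161816
```

View pics/c2.png

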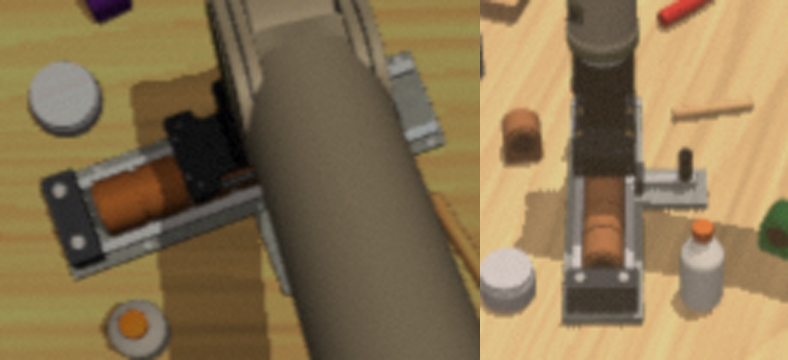

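The top view shows the row's front at u≈93, just short of the stop face at about 80–100, and the blocks are upright. I'll keep pushing slowly and watch the force.

Call:
{"name": "drive_tool", "arguments": {
  "delta_pos": [
    [0,-2,0],
    [0,-4,0],
    [0,-6,0],
    [0,-7,0],
    [0,-7,0]
  ],
  "yaw": [0,0,0,0,0]
}}

```text
time_s: 4.92
position: [604.4, -8.7, 27.9]
orientation: [0.985, 0.17, 0.0, 0.0]
wrist_force: [3.0, -4.9, 5.2]
finger_gap: 0.6
gripper_force: 2.9
```

Call:
{"name": "drive_tool", "arguments": {
  "delta_pos": [
    [0,-1,0],
    [0,-2,0],
    [0,-3,0],
    [0,-3,0]
  ],
  "yaw": [0,0,0,0]
}}

```text
time_s: 5.42
position: [603.5, -6.0, 27.9]
orientation: [0.986, 0.17, 0.0, 0.0]
wrist_force: [1.9, -4.8, 5.5]
finger_gap: 0.4
gripper_force: 3.1
```

Run:
```python
from fit import *
go([3,-5,29])
```

```text
to [3, -5, 29] delta [ 0.2 -0.3 -1.1] yaw 0.0022 | now [ 2.8 -5.3] 27.9 F [ 1.9 -4.8  5.5] t 5.425 gap 0.43041753242794034
```

Call:
{"name": "drive_tool", "arguments": {
  "delta_pos": [
    [0,-1,0],
    [0,-2,0],
    [0,-2,0]
  ],
  "yaw": [0,0,0]
}}

```text
time_s: 5.8
position: [603.1, -5.0, 28.0]
orientation: [0.986, 0.169, 0.001, 0.001]
wrist_force: [2.7, -6.7, 5.6]
finger_gap: 0.5
gripper_force: 4.2
```

Run:
```python
from fit import *
go([3,-5,29])
a=save('top','t3.png')[125:245,240:340,::-1]
b=capture('side')[200:260,275:335,::-1]
cv2.imwrite('pics/c3.png',np.hstack([cv2.resize(a,None,fx=4,fy=4,interpolation=2),cv2.resize(b,(390,480),interpolation=2)]))
```

```text
to [3, -5, 29] delta [ 0.3  0.9 -1. ] yaw 0.0015 | now [ 2.7 -4.1] 28.0 F [ 2.7 -6.7  5.6] t 5.8 gap 0.5247280074322493
```

View pics/c3.png

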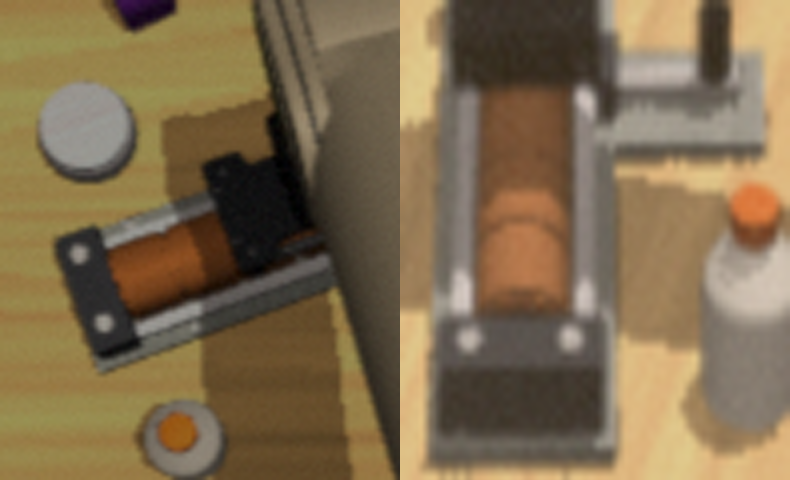

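In the top view the front block now appears to meet the stop face at u≈107. I'll press a little further to see whether it stalls.

Call:
{"name": "drive_tool", "arguments": {
  "delta_pos": [
    [0,-1,0],
    [0,-2,0],
    [0,-3,0],
    [0,-3,0],
    [0,-3,0]
  ],
  "yaw": [0,0,0,0,0]
}}

```text
time_s: 6.52
position: [602.7, -4.8, 28.0]
orientation: [0.986, 0.168, 0.001, 0.002]
wrist_force: [5.9, -14.2, 3.8]
finger_gap: 0.3
gripper_force: 7.8
```

The row has stalled against the stop: a 3 mm command moved it 0.2 mm at 15 N, with TCP y ≈ −4, as expected when home. I'll back off and lift.

Call:
{"name": "drive_tool", "arguments": {
  "delta_pos": [
    [0,4,0],
    [0,12,0],
    [0,25,0],
    [0,35,-10],
    [0,35,-50],
    [0,35,-90],
    [0,35,-90],
    [0,35,-90]
  ],
  "yaw": [0,0,0,0,0,0,0,0]
}}

```text
time_s: 7.52
position: [613.0, -34.2, 117.5]
orientation: [0.985, 0.17, -0.0, 0.0]
wrist_force: [-0.4, 0.1, 0.0]
finger_gap: 0.4
gripper_force: 0.0
```

Run:
```python
from fit import *
go([-148,-1,110])
```

```text
to [-148, -1, 110] delta [-150.3  -34.4    7.5] yaw 0.0024 | now [  2.3 -35. ] 117.5 F [-0.4  0.1  0. ] t 7.525 gap 0.3616804194651488
```

Call:
{"name": "drive_tool", "arguments": {
  "delta_pos": [
    [-50,-11,0],
    [-100,-23,0],
    [-150,-34,7],
    [-150,-34,7],
    [-150,-34,7]
  ],
  "yaw": [0.002,0.002,0.002,0.002,0.002]
}}

```text
time_s: 8.15
position: [460.6, -52.1, 110.4]
orientation: [0.986, 0.169, 0.0, -0.0]
wrist_force: [-0.6, -0.2, -0.2]
finger_gap: 0.9
gripper_force: 0.0
```

Run:
```python
from fit import *
go([-146,-1,36])
a=save('wrist','w4.png')
m=camera_model('wrist')
for P in [[-96,-1,65],[-102,-2,65],[0,10,68],[0,170,55],[-42,170,55],[-130,-2,12]]: print(P,px('wrist',T(p,P),m).round(0))
```

```text
to [-146, -1, 36] delta [ 1.3 -0.3 74.4] yaw 0.0003 | now [-147.3   -1.3] 110.4 F [-0.6 -0.2 -0.2] t 8.15 gap 0.8825220508902863
[-96, -1, 65] [[316. 135.]]
[-102, -2, 65] [[318. 145.]]
[0, 10, 68] [[295. -57.]]
[0, 170, 55] [[ -0. -47.]]
[-42, 170, 55] [[17. 37.]]
[-130, -2, 12] [[318. 174.]]
```

View pics/w4.png

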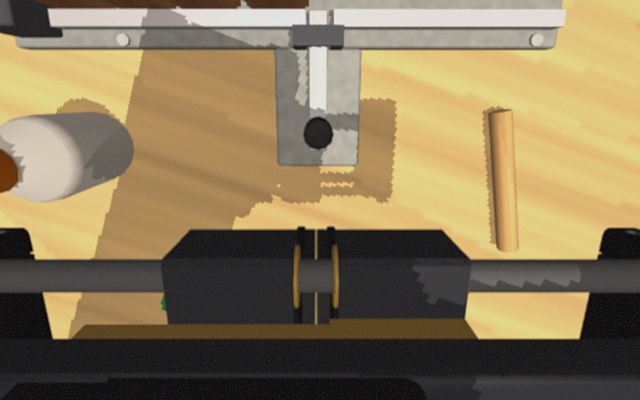

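The wrist view shows the knob at (318,133), in line with the fingers at u≈316. The row's rear at u≈308 is clear of the bolt bar. I'll go down and push the knob.

Call:
{"name": "drive_tool", "arguments": {
  "delta_pos": [
    [1,0,37],
    [1,0,74],
    [1,0,74],
    [13,0,74],
    [21,0,74],
    [29,0,74],
    [35,0,74],
    [41,0,74],
    [47,0,74],
    [53,0,74],
    [59,0,74],
    [63,0,74],
    [66,0,74],
    [66,0,74]
  ],
  "yaw": [0,0,0,0,0,0,0,0,0,0,0,0,0,0]
}}

```text
time_s: 9.95
position: [522.8, -29.9, 36.5]
orientation: [0.986, 0.169, 0.0, -0.0]
wrist_force: [-0.3, -0.4, 0.6]
finger_gap: 0.2
gripper_force: 0.2
```

Run:
```python
from fit import *
go([-77,-1,36])
```

```text
to [-77, -1, 36] delta [4.3 0.  0.5] yaw 0.0007 | now [-81.3  -1. ] 36.5 F [-0.3 -0.4  0.6] t 9.95 gap 0.17166942633403964
```

Call:
{"name": "drive_tool", "arguments": {
  "delta_pos": [
    [2,0,0],
    [4,0,0],
    [6,0,0],
    [7,0,0],
    [7,0,0],
    [7,0,0]
  ],
  "yaw": [0,0,0,0,0,0]
}}

```text
time_s: 10.7
position: [528.1, -28.1, 36.2]
orientation: [0.986, 0.169, -0.001, 0.0]
wrist_force: [-6.6, -1.6, 3.9]
finger_gap: 0.3
gripper_force: 3.0
```

Run:
```python
from fit import *
go([-77,-1,36])
```

```text
to [-77, -1, 36] delta [-1.3 -0.   0.2] yaw 0.0003 | now [-75.7  -1. ] 36.2 F [-6.6 -1.6  3.9] t 10.7 gap 0.2840179443940731
```

Call:
{"name": "drive_tool", "arguments": {
  "delta_pos": [
    [1,0,0],
    [2,0,0],
    [3,0,0],
    [3,0,0],
    [3,0,0]
  ],
  "yaw": [0,0,0,0,0]
}}

```text
time_s: 11.32
position: [528.7, -28.3, 35.8]
orientation: [0.986, 0.168, -0.004, 0.0]
wrist_force: [-15.7, -5.8, 11.1]
finger_gap: 0.4
gripper_force: 8.6
```

The bolt has stalled at 17 N with the knob at the shut position. I'll come away and check.

Call:
{"name": "drive_tool", "arguments": {
  "delta_pos": [
    [-5,0,0],
    [-15,0,0],
    [-35,0,0],
    [-45,0,-40],
    [-65,0,-90],
    [-80,0,-140],
    [-80,0,-150],
    [-80,0,-150],
    [-80,0,-150]
  ],
  "yaw": [0,0,0,0,0,0,0,0,0]
}}

```text
time_s: 12.45
position: [456.0, -53.1, 185.0]
orientation: [0.986, 0.169, -0.001, -0.0]
wrist_force: [-0.2, 0.0, 0.2]
finger_gap: 0.5
gripper_force: 0.0
```

Run:
```python
from fit import *
a=save('wrist','w5.png');t=save('top','t5.png')
cv2.imwrite('pics/c5.png',np.vstack([a[:240,:,::-1],cv2.resize(t[140:225,245:405,::-1],(640,340),interpolation=2)]))
m=camera_model('wrist')
go([-100,-1,100])
for P in [[-59,-1,65],[-59+9,-1,65],[3,10,68],[3,170,55],[-39,170,55],[-34,-2,35]]: print(P,px('wrist',T(p,P),m).round(0))
```

```text
to [-100, -1, 100] delta [52.1  0.5 85. ] yaw 0.001 | now [-151.9   -0.7] 185.1 F [ 0.  -0.5 -0.8] t 12.55 gap 0.6485777673444476
[-59, -1, 65] [[317.  68.]]
[-50, -1, 65] [[318.  55.]]
[3, 10, 68] [[302. -26.]]
[3, 170, 55] [[ 85. -20.]]
[-39, 170, 55] [[94. 41.]]
[-34, -2, 35] [[319.  39.]]
```

View pics/c5.png

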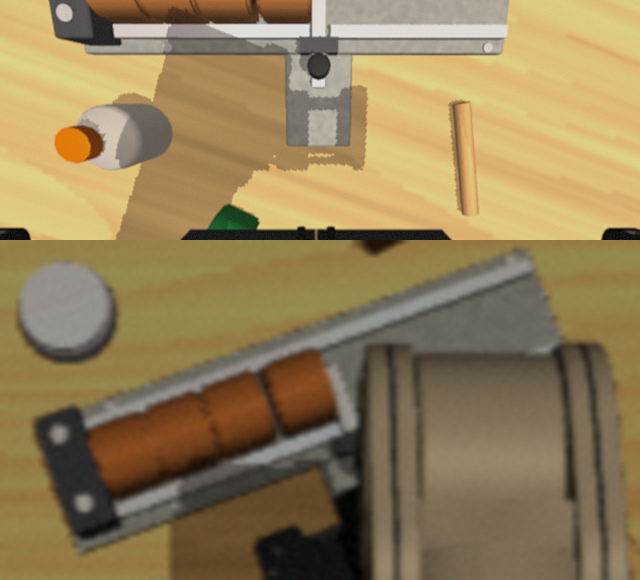

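The wrist view shows the knob at (318,65), shut as predicted, but there may be a gap between blocks 3 and 4 at u≈255. Block 4's rear at u≈312 is against the bar. I'll look from above.

Call:
{"name": "drive_tool", "arguments": {
  "delta_pos": [
    [30,-20,-20],
    [75,-45,-20],
    [115,-65,-20],
    [125,-65,-20],
    [125,-65,-20],
    [125,-65,-20]
  ],
  "yaw": [0,0,0,0,0,0]
}}

```text
time_s: 13.3
position: [552.3, 48.3, 206.2]
orientation: [0.986, 0.168, -0.0, 0.0]
wrist_force: [0.0, 0.3, 0.6]
finger_gap: 0.2
gripper_force: 0.0
```

Run:
```python
from fit import *
m=camera_model('wrist');a=save('wrist','w6.png')
for y in (170,130,90,50,10): print(y,px('wrist',T(p,[[3,y,68],[28,y,30],[-22,y,30]]),m).round(0).tolist())
print(px('wrist',T(p,[[3,4,25],[3,-8,25]]),m).round(0).tolist())
c=a[60:260,100:500,::-1];cv2.imwrite('pics/w6c.png',cv2.resize(c,None,fx=2,fy=2,interpolation=2))
```

```text
170 [[190.0, 148.0], [202.0, 116.0], [206.0, 168.0]]
130 [[237.0, 148.0], [245.0, 116.0], [247.0, 168.0]]
90 [[285.0, 148.0], [287.0, 116.0], [289.0, 168.0]]
50 [[332.0, 148.0], [330.0, 116.0], [330.0, 168.0]]
10 [[379.0, 148.0], [373.0, 116.0], [371.0, 168.0]]
[[378.0, 142.0], [390.0, 142.0]]
```

View pics/w6c.png

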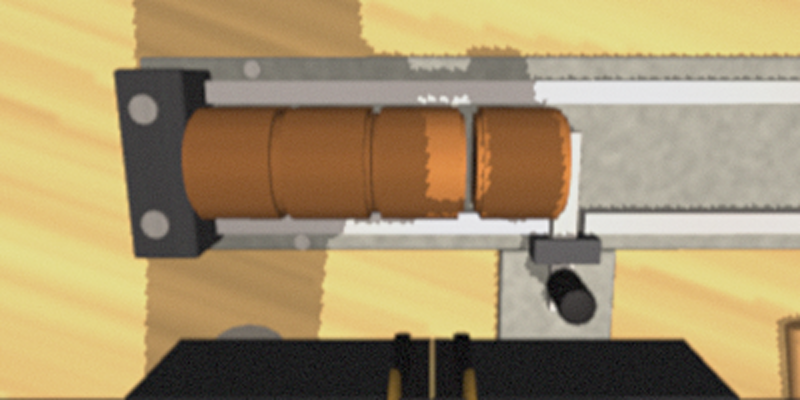

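Blocks 1–3 are home, with seams at the predicted u 236, 285 and 332. Block 4 sits about 5 mm back, with its rear at u≈384 against a predicted 379. The bar lies below fingertip height, so I can push block 4 home over it. First I'll check whether the gap was already there before the bolt moved.

Run:
```python
from fit import *
s=observe();m=camera_model('wrist')
sh=s['position']-np.array([460.6,-52.1,110.4])
for y in (10,5,0): print(y,px('wrist',T(p,[[-22,y,z] for z in (14,30,45)])+sh,m).round(0).tolist())
im=cv2.imread('pics/w4.png')
for r in (2,5,8): print(r,im[r,285:330:1,2].tolist(),im[r,285:330,0].tolist())
go([3,-30,110]);go([3,-30,32])
```

```text
10 [[300.0, 14.0], [299.0, 8.0], [297.0, 2.0]]
5 [[307.0, 14.0], [307.0, 8.0], [306.0, 2.0]]
0 [[315.0, 14.0], [315.0, 8.0], [315.0, 2.0]]
2 [76, 77, 75, 79, 75, 78, 78, 78, 80, 80, 80, 82, 85, 88, 83, 82, 83, 83, 86, 85, 86, 86, 84, 104, 155, 170, 166, 170, 172, 173, 173, 176, 177, 173, 176, 174, 169, 169, 164, 166, 169, 166, 167, 172, 173] [30, 31, 29, 33, 28, 36, 29, 28, 28, 33, 27, 31, 37, 35, 29, 33, 32, 29, 34, 30, 30, 32, 24, 75, 138, 151, 150, 152, 152, 155, 158, 157, 158, 155, 159, 156, 153, 151, 148, 149, 152, 150, 152, 151, 154]
5 [77, 77, 74, 71, 77, 80, 78, 80, 72, 79, 81, 83, 81, 86, 86, 83, 87, 80, 86, 87, 87, 87, 87, 107, 160, 172, 173, 172, 173, 176, 177, 179, 177, 177, 178, 176, 174, 172, 170, 170, 169, 169, 172, 172, 176] [27, 32, 27, 21, 30, 37, 33, 34, 26, 29, 36, 32, 23, 39, 34, 31, 34, 23, 34, 36, 43, 37, 40, 79, 142, 155, 157, 154, 156, 159, 159, 159, 158, 160, 159, 159, 156, 155, 153, 152, 151, 155, 154, 154, 159]
8 [124, 127, 125, 124, 121, 126, 126, 125, 125, 125, 122, 127, 122, 127, 126, 130, 128, 127, 126, 132, 155, 169, 173, 172, 174, 170, 167, 171, 172, 173, 176, 173, 176, 178, 180, 176, 175, 174, 170, 172, 172, 173, 174, 176, 183] [106, 108, 108, 106, 105, 108, 109, 107, 108, 106, 103, 106, 105, 109, 107, 110, 109, 108, 107, 111, 136, 149, 154, 154, 157, 154, 150, 154, 154, 155, 157, 155, 158, 160, 161, 157, 157, 155, 151, 153, 154, 154, 156, 156, 164]
to [3, -30, 110] delta [30.6 92.9 96.4] yaw -0.001 | now [-27.5  63. ] 206.4 F [-1.2  0.3 -0.6] t 13.35 gap 0.22835599258914108
to [3, -30, 32] delta [ 30.6  92.8 174.4] yaw -0.001 | now [-27.5  63. ] 206.4 F [-1.2  0.3 -0.6] t 13.35 gap 0.22835599258914108
```

The gap was already there before the bolt closed, so block 4 moved back when I withdrew the fingers. I'll push it again a little higher, above the bar, with less force and a slow release.

Call:
{"name": "drive_tool", "arguments": {
  "delta_pos": [
    [15,50,0],
    [31,97,0],
    [31,97,50],
    [31,97,110],
    [31,97,168],
    [31,97,168],
    [31,92,168],
    [31,87,168],
    [31,83,168],
    [31,79,168],
    [31,76,168],
    [31,73,168],
    [31,71,168],
    [31,69,168],
    [31,69,168]
  ],
  "yaw": [0,0,0,0,0,0,0,0,0,0,0,0,0,0,0]
}}

```text
time_s: 15.22
position: [605.1, -5.1, 38.6]
orientation: [0.986, 0.169, 0.0, 0.0]
wrist_force: [0.4, -0.9, 1.3]
finger_gap: 0.3
gripper_force: 0.5
```

Run:
```python
from fit import *
go([3,-4,38])
```

```text
to [3, -4, 38] delta [-1.6 -1.   0.6] yaw 0.0006 | now [ 4.6 -5. ] 38.6 F [ 0.4 -0.9  1.3] t 15.225 gap 0.31571033337742566
```

Call:
{"name": "drive_tool", "arguments": {
  "delta_pos": [
    [0,-1,0],
    [0,-2,0],
    [0,-2.5,0],
    [0,-2.5,0]
  ],
  "yaw": [0,0,0,0]
}}

```text
time_s: 15.72
position: [604.0, -2.7, 38.4]
orientation: [0.986, 0.169, -0.0, -0.0]
wrist_force: [-0.9, 0.2, -1.1]
finger_gap: 0.4
gripper_force: 0.1
```

Run:
```python
from fit import *
go([3,-4,38])
```

```text
to [3, -4, 38] delta [-1.4  1.7  0.4] yaw 0.0008 | now [ 4.4 -2.3] 38.4 F [-0.9  0.2 -1.1] t 15.725 gap 0.37797800883961213
```

Call:
{"name": "drive_tool", "arguments": {
  "delta_pos": [
    [0,-1,0],
    [0,-2,0],
    [0,-2,0],
    [0,-2,0]
  ],
  "yaw": [0,0,0,0]
}}

```text
time_s: 16.23
position: [603.8, -1.8, 38.6]
orientation: [0.986, 0.169, 0.0, 0.0]
wrist_force: [2.3, -5.5, -0.8]
finger_gap: 0.6
gripper_force: 2.6
```

Run:
```python
from fit import *
go([3,-4,38])
```

```text
to [3, -4, 38] delta [-1.4  2.6  0.6] yaw -0.0001 | now [ 4.4 -1.4] 38.6 F [ 2.3 -5.5 -0.8] t 16.225 gap 0.5895959351934427
```

Call:
{"name": "drive_tool", "arguments": {
  "delta_pos": [
    [0,-1,0],
    [0,-2,0],
    [0,-2,0],
    [0,-2,0]
  ],
  "yaw": [0,0,0,0]
}}

```text
time_s: 16.73
position: [603.8, -1.7, 38.9]
orientation: [0.986, 0.168, 0.001, 0.001]
wrist_force: [3.5, -9.9, 0.2]
finger_gap: 0.1
gripper_force: 5.0
```

Run:
```python
from fit import *
go([3,-4,38])
```

```text
to [3, -4, 38] delta [-1.5  2.7  0.9] yaw -0.0015 | now [ 4.5 -1.3] 38.9 F [ 3.5 -9.9  0.2] t 16.725 gap 0.07885946053744756
```

It has stalled firmly at 10 N. Now I'll release slowly.

Call:
{"name": "drive_tool", "arguments": {
  "delta_pos": [
    [0,0.5,0],
    [0,1,0],
    [0,1.5,0],
    [0,2,0],
    [0,2.5,0],
    [0,3,0],
    [0,3.5,0],
    [0,4,0],
    [0,4.5,0],
    [0,5,0],
    [0,6,0],
    [0,7,0],
    [0,9,0],
    [0,12,0],
    [0,18,0],
    [0,28,0],
    [0,38,0],
    [0,38,-50],
    [0,38,-100],
    [0,38,-100]
  ],
  "yaw": [0,0,0,0,0,0,0,0,0,0,0,0,0,0,0,0,0,0,0,0]
}}

```text
time_s: 19.23
position: [618.2, -35.5, 143.1]
orientation: [0.986, 0.168, 0.004, 0.001]
wrist_force: [-0.7, 0.8, -1.3]
finger_gap: 0.4
gripper_force: 0.0
```

Run:
```python
from fit import *
go([-27,63,206])
```

```text
to [-27, 63, 206] delta [ -33.4 -100.8  -63.4] yaw -0.0002 | now [  6.8 -38. ] 143.1 F [-0.7  0.8 -1.3] t 19.225 gap 0.3524524072887128
```

Call:
{"name": "drive_tool", "arguments": {
  "delta_pos": [
    [-5,-10,-63],
    [-20,-60,-63],
    [-33,-101,-63],
    [-33,-101,-63],
    [-33,-101,-63],
    [-33,-101,-63]
  ],
  "yaw": [0,0,0,0,0,0]
}}

```text
time_s: 19.98
position: [551.2, 47.9, 201.0]
orientation: [0.986, 0.168, -0.0, 0.0]
wrist_force: [-0.1, -0.0, -0.2]
finger_gap: 0.4
gripper_force: 0.0
```

Run:
```python
from fit import *
go([-27,63,206])
m=camera_model('wrist')
for y in (170,130,90,50,10): print(y,px('wrist',T(p,[[3,y,68]]),m).round(0).tolist())
a=save('wrist','w7.png')[:,:,::-1];b=cv2.imread('pics/w6.png')
for n,i in(('old',b),('new',a)):
  for r in (125,140,155):
    row=i[r-2:r+3,325:400].mean(0);print(n,r,'R-B',(row[:,2]-row[:,0]).astype(int).tolist())
    print('   R',row[:,2].astype(int).tolist())
# knob
for i in(b,a):
  g=i[180:240,340:420].max(2)<60; ys,xs=np.nonzero(g[:45]);print('knob px',xs.mean()+340,ys.mean()+180,len(xs))
```

```text
to [-27, 63, 206] delta [ 1.6 -0.  -5. ] yaw -0.0014 | now [-28.6  63. ] 201.0 F [-0.1 -0.  -0.2] t 19.975 gap 0.3682043092732934
170 [[188.0, 148.0]]
130 [[236.0, 148.0]]
90 [[284.0, 148.0]]
50 [[332.0, 148.0]]
10 [[380.0, 148.0]]
old 125 R-B [122, 120, 121, 121, 120, 115, 110, 79, 27, 11, 15, 24, 38, 72, 105, 107, 91, 106, 104, 95, 92, 88, 90, 89, 90, 89, 88, 89, 90, 89, 90, 89, 89, 88, 89, 90, 89, 88, 89, 89, 88, 89, 89, 87, 87, 88, 90, 90, 89, 88, 90, 87, 89, 87, 95, 114, 123, 120, 118, 94, 40, 14, 13, 14, 15, 17, 18, 18, 17, 18, 18, 17, 18, 18, 18]
   R [180, 181, 181, 181, 180, 169, 166, 155, 135, 122, 110, 77, 66, 109, 157, 160, 137, 158, 157, 145, 137, 136, 135, 136, 136, 136, 137, 138, 136, 137, 136, 136, 136, 138, 136, 136, 136, 137, 136, 137, 136, 136, 136, 136, 135, 137, 135, 136, 136, 137, 137, 135, 136, 134, 143, 172, 182, 179, 171, 163, 154, 162, 179, 184, 185, 181, 177, 174, 171, 174, 172, 173, 173, 174, 174]
old 140 R-B [145, 145, 146, 146, 145, 145, 152, 138, 55, 11, 17, 17, 24, 77, 138, 144, 127, 125, 134, 120, 104, 97, 96, 98, 96, 100, 98, 99, 96, 97, 98, 97, 97, 
[... 2777 characters left out ...]
39, 136, 122, 105, 91, 87, 89, 89, 89, 89, 89, 89, 89, 90, 88, 90, 89, 88, 88, 89, 89, 89, 88, 89, 87, 88, 89, 88, 88, 89, 89, 88, 89, 90, 91, 90, 52, 19, 4, 4, 4, 3, 3, 5, 6, 7, 6, 15, 18, 18, 18, 19, 18, 20, 19, 19, 18]
   R [204, 203, 203, 201, 204, 207, 196, 155, 174, 198, 186, 178, 196, 204, 204, 202, 203, 203, 204, 200, 183, 157, 138, 136, 134, 135, 136, 134, 134, 135, 135, 134, 135, 134, 134, 135, 135, 135, 135, 134, 135, 136, 135, 136, 135, 136, 136, 135, 134, 135, 135, 136, 133, 133, 156, 214, 230, 230, 229, 230, 229, 230, 229, 232, 228, 191, 173, 176, 178, 181, 179, 182, 179, 180, 179]
knob px 383.1757925072046 205.59942363112393 347
knob px 384.3651226158038 206.38147138964578 367
```

Run:
```python
from fit import *
m=camera_model('wrist');a=cv2.imread('pics/w7.png')
for r in (140,147):
  row=a[r-2:r+3,175:300].mean(0);print(r,(row[:,2]-row[:,0]).astype(int).tolist())
for y in (170,168,166):print(y,px('wrist',T(p,[[3,y,68],[6,y,67],[45,y,55],[-39,y,55]]),m).round(1).tolist())
row=a[96:99,185:215].mean(0);print('stop far edge',row[:,2].astype(int).tolist())
row=a[180:183,185:225].mean(0);print('stop near',row[:,2].astype(int).tolist())
```

```text
140 [0, 1, 2, 1, 0, 2, 0, 2, 0, 2, 0, 0, 1, 33, 85, 101, 97, 97, 98, 95, 95, 96, 96, 97, 97, 96, 97, 96, 98, 97, 98, 96, 97, 98, 97, 98, 97, 98, 95, 97, 96, 97, 98, 97, 97, 98, 98, 96, 98, 98, 99, 96, 98, 98, 98, 98, 97, 87, 75, 94, 103, 100, 99, 99, 98, 98, 98, 98, 98, 98, 98, 98, 98, 99, 98, 98, 100, 97, 99, 98, 98, 98, 98, 98, 100, 99, 97, 99, 99, 99, 98, 100, 99, 99, 98, 97, 98, 98, 98, 99, 98, 99, 98, 98, 97, 95, 86, 97, 98, 91, 97, 101, 100, 99, 98, 101, 98, 98, 99, 97, 100, 99, 100, 98, 99]
147 [0, 1, 2, 2, 1, 1, 2, 1, 0, 0, 0, 1, -1, 11, 57, 91, 97, 94, 95, 95, 94, 95, 94, 94, 94, 93, 96, 95, 94, 94, 95, 94, 96, 95, 94, 94, 95, 95, 96, 96, 95, 95, 96, 94, 95, 96, 95, 96, 94, 94, 96, 96, 94, 96, 94, 96, 96, 90, 73, 85, 97, 98, 98, 97, 96, 95, 95, 97, 94, 96, 96, 96, 94, 95, 95, 96, 96, 96, 97, 97, 96, 94, 96, 95, 95, 95, 96, 95, 96, 94, 95, 95, 96, 95, 96, 94, 97, 96, 94, 97, 96, 95, 96, 96, 96, 92, 87, 93, 96, 84, 92, 98, 96, 95, 96, 94, 97, 96, 96, 96, 95, 96, 97, 96, 97]
170 [[188.4, 147.6], [188.5, 143.9], [189.1, 95.5], [197.7, 192.4]]
168 [[190.8, 147.6], [190.9, 143.9], [191.5, 95.5], [200.0, 192.4]]
166 [[193.2, 147.6], [193.3, 143.9], [193.9, 95.5], [202.2, 192.4]]
stop far edge [67, 67, 60, 56, 41, 36, 37, 37, 41, 34, 35, 37, 35, 34, 30, 34, 38, 42, 74, 114, 123, 123, 122, 125, 125, 125, 126, 126, 127, 127]
stop near [62, 65, 65, 66, 64, 67, 64, 66, 64, 63, 59, 49, 39, 35, 36, 36, 39, 36, 36, 37, 49, 73, 89, 102, 113, 119, 121, 117, 116, 118, 118, 115, 116, 117, 115, 116, 115, 115, 121, 121]
```

Everything agrees with the fully home positions: the front is at u≈188.5 (predicted 188.4) and the rear at about 379.5 (predicted 380). The seams are hairlines and the bolt is still shut. Handing in.

```bash
python3 -c "
from workcell import *
print(close_job())"
```

```text
the job is handed in; nothing more can be done
None
```

The job is handed in: the row measured fully home with no gaps, the bolt is shut and the arm is clear, but block 4 slid back about 5 mm after the first push and I re-seated it over the already shut bolt, so that last push came after the bolt.

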